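# Oil a sliding-door trolley at the spray rest

## Robot

A 6-joint arm with a two-finger parallel gripper is mounted at the origin on the work surface. World frame = base frame: x ahead of the robot, y to its left, z up, the work surface at z = 0. Lengths are in m, angles in rad, forces in N, time in s.
With the tool pointing down it reaches from about 0.4 to 0.825 m from the base axis. Payload 7 kg.
Tool frame: the origin (TCP) lies midway between the tips of the shut fingers; the grasp point (between the pads) lies 19 mm behind it (arm.pinch_z is the distance from the TCP to the grasp point, in m); z points along the fingers, y is the line along which they close (so a half turn about z gives the same grasp; the last joint's range is limited). The gripper opens to 88 mm and grips with 3 to 60 N. Pads are 19 mm wide; open, the fingers measure 130 mm over their backs; the gripper's body (78 mm by 193 mm) begins 47 mm behind the grasp point.
Start: joints at [1.465, 0.359, 0.012, 0, -1.224, -0.288], TCP at [0.259, 0.623, 0.227] pointing down, gripper open.
Joint ranges: [-3.07, 3.07], [-1.43, 2.12], [-1.02, 1.25], [-3.03, 1.67], [-3.05, -0], [-3.03, 3.03]. Speed limits (rad/s): [2.39, 2.39, 3.01, 3.14, 3.14, 3.14].

## Interface

Orientations are given as a 3x3 rotation matrix whose columns are the frame's x, y, z axes.
In Python, from cell import arm, optics gives the robot as it stands.
- The arm moves only by the tool step_arm, never from a script. Its argument "moves" is a list of rows, each a list of 6 numbers: the shift along the world's x, y, z scaled (see below), then the turn, a rotation vector about the world's x, y, z scaled (see below). In form: [[tx, ty, tz, wx, wy, wz], ...]. A call has 1 to 10 rows; each row shifts and turns the commanded pose from where the row before left it; what a row does not reach is not made up. The controller multiplies each number of a shift by 10 cm and each number of a turn by 1.5 rad. A row lasts 1/12 s, in which the tool goes at most 41.7 mm and 7.16 degrees, less where a joint would pass 70% of its speed; a pose out of reach is approached as far as the arm can. A call with a number of a shift or a turn outside -1 to 1 is refused whole. A call with a gripper value outside its range is refused whole. "claw" is the opening, from -1 (shut) to 1 (fully open), set as the call begins (left out, the last holds). The fingers move at their own pace and stop on an object; "force" is the grip in N (left out, the last holds). Time passes only in rows, so rows that do not move let the fingers close. It gives the time, the measured TCP pose, the force, the opening and the grip force at its end, in the units of the state.
- arm.state(): the state, without advancing time (a new reading comes with each control period).
- optics.snapshot(name): name is "scene" or "top"; returns the picture (384x512x3 uint8, red, green, blue); there is no depth.
- optics.camera_model(name): a dict with "fx", "fy", "cx", "cy" (pixels), "dist" ([k1, k2, p1, p2, k3] as OpenCV has them; the pictures are not rectified), "R" (3x3) and "t" (3): a world point X has camera coordinates R X + t. Camera axes: x right, y down, z forward; pixel columns grow to the right and rows downward; lengths in m; the calibration is good to about 2 mm. A picture is of the moment at which its call begins. camera_model takes no time and is no camera call.
- arm.close_job(): hands the job in; it is judged then, once.
The state is a dict: "clock": time; "joint_pos": joint angles; "dq": joint speeds; "tau": joint torques, N m; "ee_pos": TCP position; "orientation": TCP orientation; "ft_force": force on the tool from outside, world axes, zero at the start; "torque": the same for the moment, N m; "gripper_width": opening from 0.0 (shut) to 1.0 (fully open); "grasp_force": force on a finger pad.
Only numpy, scipy, OpenCV 4.12 (cv2) and the standard library are available. Lean on these libraries where they do the work, as an engineer would, in place of code of your own. Each camera call takes 0.05 s, during which the arm holds its last target. There are 200 camera calls.

## Task

From the wooden parts bin take the longer of the two four-wheeled sliding-door trolleys and, without dropping it, set it on its wheels between the two low rails of the spray rest, lengthways and about midway along them, and let go. Then, only once it stands there, press the white cap of the spray can beside it all the way down for a moment and let it spring back up, leaving the trolley standing there. Leave the other fittings in the bin and the things on the bench where they are.

Things in the scene. Friction and masses are not known exactly. Their poses are not given: they have to be found in the camera images.
- bin: Fixed open plywood bin, 188 (x) by 436 (y) by 35 mm high, walls and floor 4 mm. Two dividers as high as the walls make three equal compartments in a row along y, inner 180 (x) by 140 (y) mm, centres at y = -144, 0 and 144 mm. Each holds one fitting; which is where varies. Origin: centre of its underside.
- long_trolley: The longer trolley: aluminium bar 140 long (x), 24 wide (y), from z = 16 to 46 mm, with four grey rigid wheels, 40 mm diameter, 9 mm thick, on its sides at x = +/-50 mm (42 mm wide over the wheels). Between the wheels 60 mm of the bar's sides is free to grasp across y. About 0.22 kg. Origin: centre of its underside, where the wheels stand; z up.
- short_trolley: The shorter trolley, same section and wheels, bar 90 mm long, wheels at x = +/-24 mm. Not to be moved. Origin: centre of its underside.
- channel: Aluminium U channel, open upward, 130 (x) by 40 (y) by 35 mm high, no wheels. Not to be moved. Origin: centre of its underside.
- station: Fixed spray rest: wooden board 120 (x) by 300 (y) by 18 mm. Two low rails along y, 12 wide, 150 long, 8 mm above the board, inner faces at x = +/-30 mm, from y = -5 to 145 mm. At y = -105 mm a clamped spray can, 56 mm diameter, shoulder top at z = 166 mm, white cap on top. Origin: centre of the board's underside.
- rest (a point): Point on the board's top (z = 18 mm), midway between the two rails and midway along them, where the trolley's origin should come; its axes are those of the spray rest, the rails run along y.
- cap_top (a point): Centre of the flat top of the spray can's cap (white cylinder 36 mm diameter, 22 mm high), 198 mm above the bench when up; moves with the cap.
- cap (a joint): Travel of the sprung cap in m: 0 = up, 0.008 = fully down (about 6 N); springs back by itself.
- seam_roller: Bystander: seam roller with wooden handle, about 195 mm long, lying on the bench. Origin: underside, near the front of the handle.
- tape_measure: Bystander: black tape measure standing on the bench, 72 by 40 by 66 mm. Origin: centre of its underside.
- offcut: Bystander: plywood offcut 160 by 70 by 19 mm lying on the bench. Origin: centre of its underside.

How it is judged:
By the outcome, as a careful person would: the job done as asked, in the order asked, and still so for the second after the job is handed in, with the robot touching nothing.
It also fails if it takes over 59 s, if anything falls off the work surface, if the arm or the gripper's body presses on something with over 40 N, if the wrist force passes 120 N, or if a joint passes its speed limit or range.

## Working session

There is one attempt and no reset: what is moved stays moved. The work goes in short steps, Python scripts to look and compute and a tool call to move; the robot and the scene stay as the last step left them, time stands still between calls to the robot, and variables do not carry over. Pictures are saved under pics/ and viewed, at most 10 in all, crops included, and the job is handed in when it is done.

Besides the shell and the picture viewer there is one more tool, called after "Request:" as a command line: name --pt "numbers of a row" for each row, then --argument value for the rest. step_arm: Moves the arm, as the interface text tells. Shifts and turns lie within -1 to 1; 1 stands for 10 cm of shift or 1.5 rad of turn. Its arguments: {"type":"object","properties":{"moves":{"type":"array","items":{"type":"array","items":{"type":"number","minimum":-1,"maximum":1}}},"claw":{"type":"number"},"force":{"type":"number"}},"required":["moves"]}

```bash
ls && mkdir -p pics && python3 - <<'E'
from cell import arm, optics
import cv2, numpy as np
for n in("scene","top"):
    im=optics.snapshot(n); cv2.imwrite(f"pics/{n}0.png",cv2.resize(im[:,:,::-1],(800,600),interpolation=cv2.INTER_CUBIC))
    m=optics.camera_model(n); print(n,{k:np.round(v,4).tolist() for k,v in m.items()})
s=arm.state(); print(s["clock"],s["ee_pos"],s["orientation"],s["gripper_width"])
E
```

```text
pics
scene {'fx': 440.006, 'fy': 440.006, 'cx': 252.6142, 'cy': 188.9275, 'dist': [-0.036, 0.0, 0.0, 0.0, 0.0], 'R': [[0.7756, 0.6309, -0.0213], [0.3816, -0.4955, -0.7803], [-0.5028, 0.5971, -0.6251]], 't': [-0.4265, -0.1877, 1.9771]}
top {'fx': 349.947, 'fy': 349.947, 'cx': 254.3133, 'cy': 192.6321, 'dist': [-0.1036, 0.0, 0.0, 0.0, 0.0], 'R': [[0.006, -0.9998, 0.0196], [-0.9952, -0.0079, -0.098], [0.0982, -0.0189, -0.995]], 't': [-0.1147, 0.6423, 1.2845]}
0.1 [0.25885503 0.62293984 0.22572683] [[ 9.23417365e-01 -3.83797046e-01 -4.43693852e-04]
 [-3.83797280e-01 -9.23416300e-01 -1.40860506e-03]
 [ 1.30904327e-04  1.47101887e-03 -9.99998909e-01]] 1.000084403051565
```

View pics/scene0.png

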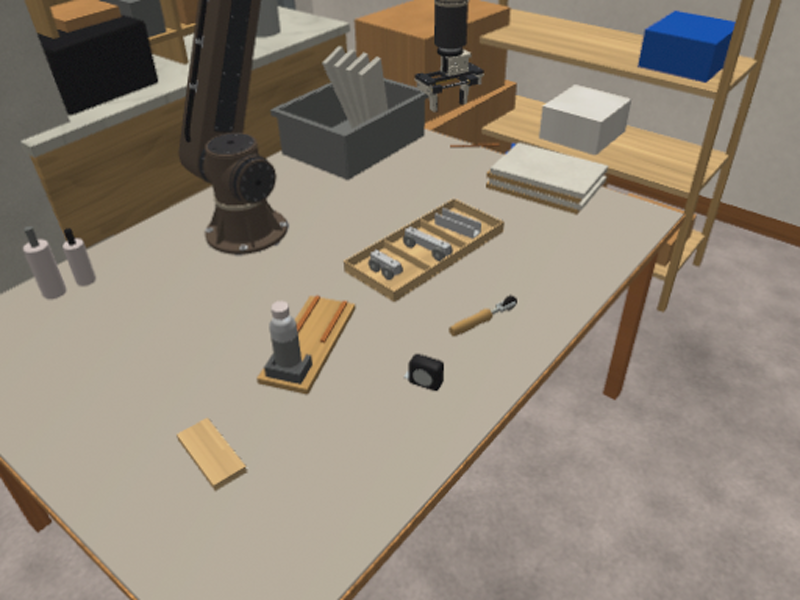

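View pics/top0.png

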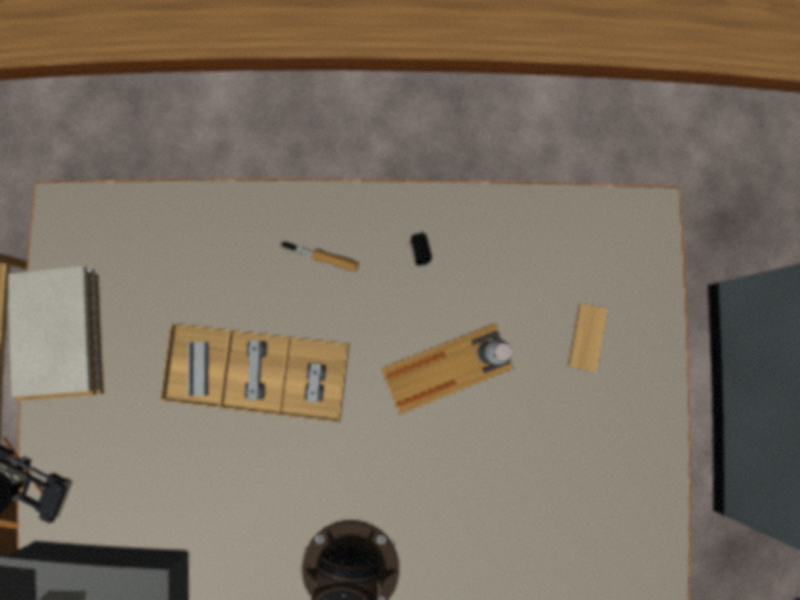

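```bash
cat > h.py <<'E'
from cell import arm, optics
import cv2, numpy as np
from scipy.optimize import least_squares
def crop(im,x,y,w,h,k=8):
    return cv2.resize(im[y:y+h,x:x+w,::-1],None,fx=k,fy=k,interpolation=cv2.INTER_CUBIC)
def cam(n):
    m=optics.camera_model(n); K=np.array([[m["fx"],0,m["cx"]],[0,m["fy"],m["cy"]],[0,0,1]])
    return K,np.array(m["dist"]),np.array(m["R"]),np.array(m["t"])
def proj(n,X):
    K,d,R,t=cam(n); return cv2.projectPoints(np.atleast_2d(X).astype(float),cv2.Rodrigues(R)[0],t,K,d)[0][:,0]
def ray(n,uv):
    K,d,R,t=cam(n); p=cv2.undistortPoints(np.array([[uv]],float),K,d)[0,0]
    v=R.T@np.array([p[0],p[1],1]); return -R.T@t, v/np.linalg.norm(v)
def onz(n,uv,z):
    c,v=ray(n,uv); return c+v*(z-c[2])/v[2]
def tri(uvs,uvt):
    return least_squares(lambda X:np.r_[proj("scene",X)[0]-uvs,proj("top",X)[0]-uvt],[.5,0,.05]).x
E
python3 - <<'E'
from h import *
s=optics.snapshot("scene");t=optics.snapshot("top")
for i in range(3): s=s+0.; t=t+0.; s+=optics.snapshot("scene"); t+=optics.snapshot("top")
s=(s/4).astype(np.uint8);t=(t/4).astype(np.uint8)
cv2.imwrite("pics/s.png",s[:,:,::-1]);cv2.imwrite("pics/t.png",t[:,:,::-1])
cv2.imwrite("pics/tr.png",np.hstack([crop(t,140,212,50,50),crop(s,249,134,50,50)]))
cv2.imwrite("pics/stt.png",crop(t,242,203,90,64))
cv2.imwrite("pics/sts.png",crop(s,162,185,70,67))
E
```

```text
(no output)
```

View pics/tr.png

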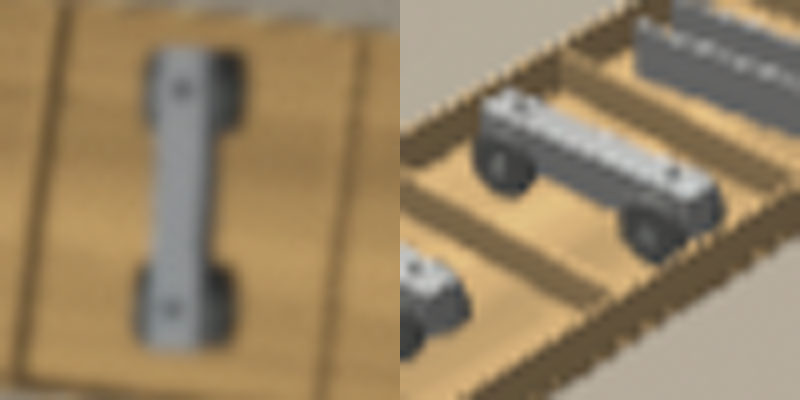

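View pics/stt.png

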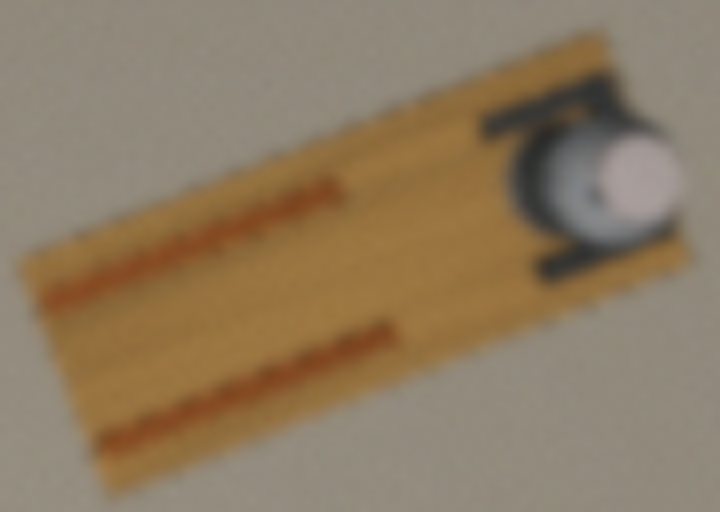

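View pics/sts.png

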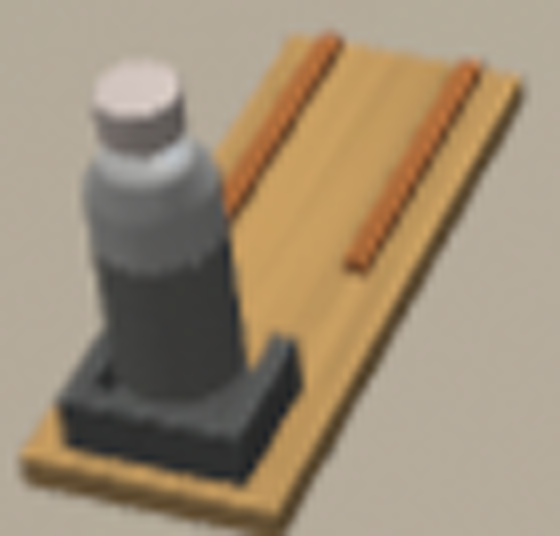

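```bash
python3 - <<'E'
from h import *
def nat(p,x0,y0): return np.array([x0,y0])+(np.array(p)+.5)/8-.5
def fit(obs,z0):
    def res(q,m=1):
        c,s=np.cos(q[3]),np.sin(q[3]); r=[]
        for n,X,uv in obs:
            P=[c*X[0]-s*X[1]+q[0],s*X[0]+c*X[1]+q[1],X[2]+q[2]]
            r+=list(proj(n,P)[0]-uv)
        return np.array(r)
    f=least_squares(res,z0,loss="soft_l1",f_scale=.5); return f.x,res(f.x).reshape(-1,2)
T=lambda *p:nat(p,242,203); S=lambda *p:nat(p,162,185)
a,b=.06,.15
obs=[("top",(a,b,.018),T(20,257)),("top",(-a,b,.018),T(110,495)),("top",(a,-b,.018),T(605,30)),("top",(-a,-b,.018),T(692,258)),
("scene",(a,b,.018),S(522,77)),("scene",(-a,b,.018),S(292,38)),("scene",(a,-b,.018),S(280,515)),("scene",(-a,-b,.018),S(24,460)),
("top",(.036,.145,.026),T(45,300)),("top",(.036,-.005,.026),T(337,188)),("top",(-.036,.145,.026),T(98,447)),("top",(-.036,-.005,.026),T(393,330)),
("scene",(.036,.145,.026),S(473,68)),("scene",(.036,-.005,.026),S(357,265)),("scene",(-.036,.145,.026),S(335,38)),
("top",(0,-.105,.198),T(641,180)),("scene",(0,-.105,.198),S(137,87))]
q,r=fit(obs,[.6,-.1,0,.37]);print("station",q.round(4));print(r.round(2).tolist())
c,s=np.cos(q[3]),np.sin(q[3])
print("rest",q[0]-s*.07,q[1]+c*.07,"cap",q[0]+s*.105,q[1]-c*.105)
print("cap tri",tri(S(137,87),T(641,180)), "rest rails tri", [tri(S(*A),T(*B)).round(4) for A,B in [((473,68),(45,300)),((357,265),(337,188)),((335,38),(98,447))]])
T=lambda *p:nat(p,140,212); S=lambda *p:nat((p[0]-400,p[1]),249,134)
f=tri(S(674,173),T(181,88)); n=tri(S(521,104),T(172,309)); print("screws",f.round(4),n.round(4),"mid",(f+n)/2,"yaw",np.arctan2(*(f-n)[[1,0]]))
a,b,z=.07,.012,.05
obs=[("top",(a,b,z),T(157,46)),("top",(a,-b,z),T(210,46)),("top",(-a,b,z),T(149,348)),("top",(-a,-b,z),T(202,348)),
("scene",(-a,b,z),S(513,89)),("scene",(-a,-b,z),S(483,99)),("scene",(a,-b,z),S(688,199)),("scene",(a,b,z),S(718,183))]
q,r=fit(obs,[.6,.2,0,0]);print("trolley",q.round(4));print(r.round(2).tolist())
E
```

```text
station [ 0.4836 -0.2325 -0.003   0.378 ]
[[-0.5, 0.27], [-0.19, 0.38], [-0.46, -0.16], [0.41, 0.64], [0.64, 0.08], [0.43, -0.43], [-0.01, 0.45], [-0.59, -0.0], [-0.09, 0.45], [0.52, -0.16], [0.27, 0.09], [0.57, -0.03], [0.29, -0.71], [-0.06, 0.2], [0.09, -0.2], [0.06, -0.28], [0.29, 0.74]]
rest 0.45775222180813174 -0.16743440006165583 cap 0.5223353554744776 -0.3300813147137171
cap tri [ 0.52121755 -0.32959647  0.1971521 ] rest rails tri [array([ 0.4643, -0.0855,  0.0207]), array([ 0.518 , -0.2222,  0.0223]), array([ 0.3964, -0.1105,  0.0216])]
screws [0.527  0.2291 0.0506] [0.4258 0.2304 0.0521] mid [0.47640194 0.22976708 0.05133849] yaw -0.012746593312321279
trolley [ 0.4774  0.2294 -0.001  -0.0153]
[[0.39, -0.2], [0.19, -0.03], [-0.14, 0.14], [-0.3, 0.34], [-0.38, -0.18], [-0.18, 0.99], [0.63, 0.13], [0.36, -0.48]]
```

The scene view shows the long trolley in the bin's middle compartment and the can at the spray rest's −y end. Top crop: trolley screws at crop (181,88) and (172,309), cap top at (641,180), rail ends at (45,300)/(337,188) and (98,447)/(393,330). In the scene crop the screws are at (521,104) and (674,173).

Request:
step_arm --pt "0.11 -0.197 -0.013 0 0 0.0126" --pt "0.11 -0.197 -0.013 0 0 0.0126" --pt "0.11 -0.197 -0.013 0 0 0.0126" --pt "0.11 -0.197 -0.013 0 0 0.0126" --pt "0.11 -0.197 -0.013 0 0 0.0126" --pt "0.11 -0.197 -0.013 0 0 0.0126" --pt "0.11 -0.197 -0.013 0 0 0.0126" --pt "0.11 -0.197 -0.013 0 0 0.0126" --pt "0.11 -0.197 -0.013 0 0 0.0126" --pt "0.11 -0.197 -0.013 0 0 0.0126" --claw 0.27 --force 20

```text
clock: 1.33
ee_pos: [0.3694, 0.4253, 0.2137]
orientation: [[0.979, -0.202, 0.0], [-0.202, -0.979, 0.0], [0.0, -0.0, -1.0]]
ft_force: [0.0, 1.1, -0.0]
gripper_width: 0.636
grasp_force: 0.0
```

Request:
step_arm --pt "0.11 -0.197 -0.013 0 0 0.0126" --pt "0.11 -0.197 -0.013 0 0 0.0126" --pt "0.11 -0.197 -0.013 0 0 0.0126" --pt "0.11 -0.197 -0.013 0 0 0.0126" --pt "0.11 -0.197 -0.013 0 0 0.0126" --pt "0.11 -0.197 -0.013 0 0 0.0126" --pt "0.11 -0.197 -0.013 0 0 0.0126" --pt "0.11 -0.197 -0.013 0 0 0.0126" --pt "0 0 0 0 0 0" --pt "0 0 0 0 0 0"

```text
clock: 2.17
ee_pos: [0.4574, 0.2678, 0.2033]
orientation: [[0.998, -0.056, 0.0], [-0.056, -0.998, 0.0], [0.0, -0.0, -1.0]]
ft_force: [-0.4, 0.2, -0.4]
gripper_width: 0.631
grasp_force: 0.0
```

Request:
step_arm --pt "0.098 -0.192 -0.1 0 0 0.014" --pt "0.098 -0.191 -0.2 0 0 0.014" --pt "0 0 -0.3 0 0 0" --pt "0 0 -0.3 0 0 0" --pt "0 0 -0.23 0 0 0" --pt "0 0 0 0 0 0" --pt "0 0 0 0 0 0"

```text
clock: 2.75
ee_pos: [0.4762, 0.2305, 0.0897]
orientation: [[1.0, -0.011, -0.001], [-0.011, -1.0, -0.002], [-0.001, 0.002, -1.0]]
ft_force: [0.6, 0.4, 0.7]
gripper_width: 0.638
grasp_force: 0.0
```

```bash
python3 - <<'E'
from h import *
s=optics.snapshot("scene");t=optics.snapshot("top")
cv2.imwrite("pics/pre.png",np.hstack([crop(t,140,212,50,50),crop(s,249,124,50,50)]))
print(arm.state()["ee_pos"])
E
```

```text
[0.47742522 0.23162735 0.09172432]
```

View pics/pre.png

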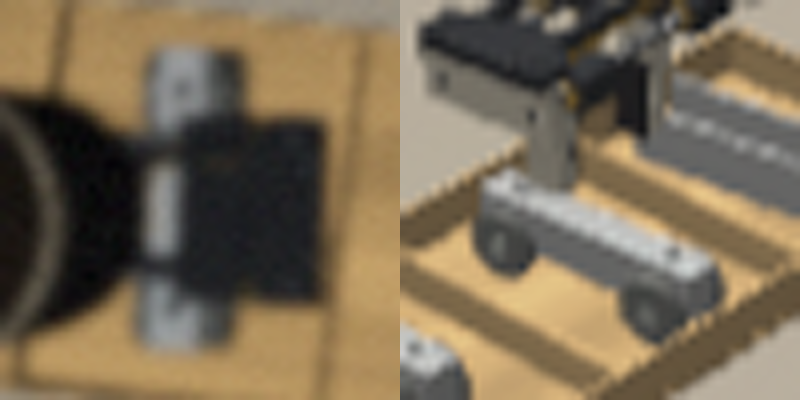

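The gripper straddles the bar: the near finger's tip is at crop (555,185) in the scene half, beside the bar's middle. In the top half the gripper sits between the wheels.

Request:
step_arm --pt "0 0 -0.15 0 0 0" --pt "0 0 -0.15 0 0 0" --pt "0 0 -0.1 0 0 0" --pt "0 0 -0.05 0 0 0" --pt "0 0 0 0 0 0"

```text
clock: 3.27
ee_pos: [0.4765, 0.2305, 0.0451]
orientation: [[1.0, -0.011, -0.0], [-0.011, -1.0, -0.0], [-0.0, 0.0, -1.0]]
ft_force: [0.2, -0.1, 0.2]
gripper_width: 0.628
grasp_force: 0.0
```

Request:
step_arm --pt "0 0 -0.1 0 0 0" --pt "0 0 -0.1 0 0 0" --pt "0 0 -0.06 0 0 0" --pt "0 0 0 0 0 0" --pt "0 0 0 0 0 0"

```text
clock: 3.68
ee_pos: [0.4764, 0.2301, 0.0187]
orientation: [[1.0, -0.012, -0.001], [-0.012, -1.0, -0.001], [-0.001, 0.001, -1.0]]
ft_force: [-0.6, 1.0, 0.5]
gripper_width: 0.634
grasp_force: 0.0
```

Request:
step_arm --pt "0 0 0 0 0 0" --pt "0 0 0 0 0 0" --pt "0 0 0 0 0 0" --pt "0 0 0 0 0 0" --pt "0 0 0 0 0 0" --pt "0 0 0 0 0 0" --pt "0 0 0 0 0 0" --pt "0 0 0 0 0 0" --pt "0 0 0 0 0 0" --claw -1 --force 25

```text
clock: 4.43
ee_pos: [0.4767, 0.2305, 0.0194]
orientation: [[1.0, -0.011, 0.0], [-0.011, -1.0, 0.0], [0.0, -0.0, -1.0]]
ft_force: [-1.2, 0.3, 2.5]
gripper_width: 0.277
grasp_force: 25.0
```

Request:
step_arm --pt "0 0 0.05 0 0 0" --pt "0 0 0.1 0 0 0" --pt "0 0 0.15 0 0 0" --pt "0 0 0.2 0 0 0" --pt "0 0 0.25 0 0 0" --pt "0 0 0.25 0 0 0" --pt "0 0 0.25 0 0 0" --pt "0 0 0.15 0 0 0" --pt "0 0 0 0 0 0" --pt "0 0 0 0 0 0"

```text
clock: 5.27
ee_pos: [0.4767, 0.2306, 0.1604]
orientation: [[1.0, -0.012, 0.001], [-0.012, -1.0, 0.002], [0.001, -0.002, -1.0]]
ft_force: [-0.2, 0.3, -1.7]
gripper_width: 0.268
grasp_force: 25.0
```

Request:
step_arm --pt "-0.0095 -0.1 0 0 0 -0.0394" --pt "-0.0095 -0.199 0 0 0 -0.0394" --pt "-0.0095 -0.199 0 0 0 -0.0394" --pt "-0.0095 -0.199 0 0 0 -0.0394" --pt "-0.0095 -0.199 0 0 0 -0.0394" --pt "-0.0095 -0.199 0 0 0 -0.0394" --pt "-0.0095 -0.199 0 0 0 -0.0394" --pt "-0.0095 -0.199 0 0 0 -0.0394" --pt "-0.0095 -0.199 0 0 0 -0.0394" --pt "-0.0095 -0.199 0 0 0 -0.0394"

```text
clock: 6.1
ee_pos: [0.4659, 0.04, 0.1579]
orientation: [[0.822, -0.569, -0.002], [-0.569, -0.822, -0.001], [-0.002, 0.002, -1.0]]
ft_force: [-0.0, 0.6, -1.4]
gripper_width: 0.273
grasp_force: 25.0
```

Request:
step_arm --pt "-0.0095 -0.199 0 0 0 -0.0394" --pt "-0.0095 -0.199 0 0 0 -0.0394" --pt "-0.0095 -0.199 0 0 0 -0.0394" --pt "-0.0095 -0.199 0 0 0 -0.0394" --pt "-0.0095 -0.199 0 0 0 -0.0394" --pt "-0.0095 -0.199 0 0 0 -0.0394" --pt "-0.0095 -0.199 0 0 0 -0.0394" --pt "-0.0095 -0.199 0 0 0 -0.0394" --pt "-0.0095 -0.199 0 0 0 -0.0394" --pt "-0.0095 -0.199 0 0 0 -0.0394"

```text
clock: 6.93
ee_pos: [0.4563, -0.1586, 0.1579]
orientation: [[0.365, -0.931, -0.003], [-0.931, -0.365, 0.0], [-0.001, 0.002, -1.0]]
ft_force: [-0.2, 0.6, -2.0]
gripper_width: 0.27
grasp_force: 25.0
```

Request:
step_arm --pt "0 -0.1 -0.2 0 0 0" --pt "0 0 -0.25 0 0 0" --pt "0 0 -0.2 0 0 0" --pt "0 0 0 0 0 0" --pt "0 0 0 0 0 0"

```text
clock: 7.35
ee_pos: [0.4561, -0.1678, 0.0928]
orientation: [[0.368, -0.93, -0.005], [-0.93, -0.368, -0.0], [-0.001, 0.004, -1.0]]
ft_force: [-0.3, 0.3, -0.6]
gripper_width: 0.269
grasp_force: 25.0
```

```bash
python3 - <<'E'
from h import *
s=optics.snapshot("scene");t=optics.snapshot("top")
cv2.imwrite("pics/pl.png",np.hstack([crop(t,242,203,50,75),crop(s,182,165,50,75)]))
print(arm.state()["ee_pos"],arm.state()["joint_pos"])
E
```

```text
[ 0.45803946 -0.16767247  0.09481226] [ 5.35142729e-02  1.84514751e-01 -5.69603616e-01  4.80643937e-04
 -8.16492521e-01  3.23947635e-01]
```

View pics/pl.png

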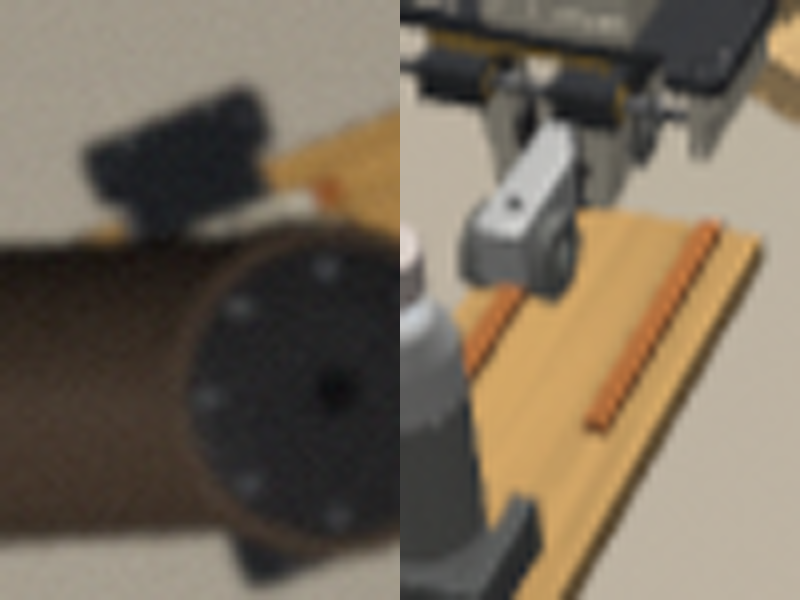

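The trolley hangs over the rest, parallel to the rails, with its near screw at crop (514,203) of the scene half. I'll check that against the model before lowering.

```bash
python3 - <<'E'
from h import *
obs=np.array([182,165])+(np.array([114,203])+.5)/8-.5
p=proj("scene",[.457+.0506*.368,-.1676-.0506*.93,.124])[0]; print(obs,p,onz("scene",obs,.124))
# station rest seen on scene only using inner rail pts, this frame
E
```

```text
[195.8125 189.9375] [196.45708164 189.90167078] [ 0.47397225 -0.21617947  0.124     ]
```

Request:
step_arm --pt "0 0 -0.2 0 0 0" --pt "0 0 -0.15 0 0 0" --pt "0 0 -0.1 0 0 0" --pt "0 0 -0.05 0 0 0" --pt "0 0 0 0 0 0" --pt "0 0 0 0 0 0"

```text
clock: 7.95
ee_pos: [0.4584, -0.1676, 0.0451]
orientation: [[0.369, -0.929, 0.001], [-0.929, -0.369, -0.0], [0.001, -0.001, -1.0]]
ft_force: [-0.8, 0.4, -1.8]
gripper_width: 0.269
grasp_force: 25.0
```

Request:
step_arm --pt "0 0 -0.05 0 0 0" --pt "0 0 -0.04 0 0 0" --pt "0 0 0 0 0 0" --pt "0 0 0 0 0 0"

```text
clock: 8.28
ee_pos: [0.4575, -0.1677, 0.0351]
orientation: [[0.368, -0.93, -0.0], [-0.93, -0.368, -0.0], [-0.0, 0.0, -1.0]]
ft_force: [-0.9, -0.1, -1.6]
gripper_width: 0.271
grasp_force: 25.0
```

Request:
step_arm --pt "0 0 -0.01 0 0 0" --pt "0 0 -0.01 0 0 0" --pt "0 0 0 0 0 0" --pt "0 0 0 0 0 0"

```text
clock: 8.62
ee_pos: [0.4578, -0.1677, 0.0333]
orientation: [[0.368, -0.93, 0.0], [-0.93, -0.368, -0.0], [0.0, -0.0, -1.0]]
ft_force: [0.1, 0.3, 1.7]
gripper_width: 0.27
grasp_force: 25.0
```

Request:
step_arm --pt "0 0 -0.005 0 0 0" --pt "0 0 0 0 0 0" --pt "0 0 0 0 0 0"

```text
clock: 8.87
ee_pos: [0.4578, -0.1677, 0.0333]
orientation: [[0.369, -0.93, 0.001], [-0.93, -0.369, -0.0], [0.0, -0.0, -1.0]]
ft_force: [-3.0, 1.2, 8.3]
gripper_width: 0.274
grasp_force: 25.0
```

Request:
step_arm --pt "0 0 0 0 0 0" --pt "0 0 0 0 0 0" --pt "0 0 0 0 0 0" --pt "0 0 0 0 0 0" --pt "0 0 0 0 0 0" --pt "0 0 0 0 0 0" --claw 0.2

```text
clock: 9.37
ee_pos: [0.4576, -0.1677, 0.0326]
orientation: [[0.368, -0.93, -0.0], [-0.93, -0.368, -0.0], [-0.0, 0.0, -1.0]]
ft_force: [-0.2, -0.5, -0.1]
gripper_width: 0.589
grasp_force: 0.0
```

Request:
step_arm --pt "0 0 0.05 0 0 0" --pt "0 0 0.1 0 0 0" --pt "0 0 0.2 0 0 0" --pt "0 0 0.3 0 0 0" --pt "0 0 0.3 0 0 0" --pt "0 0 0.3 0 0 0" --pt "0 0 0.3 0 0 0" --pt "0 0 0.3 0 0 0" --pt "0 0 0.25 0 0 0" --pt "0 0 0 0 0 0"

```text
clock: 10.2
ee_pos: [0.4601, -0.1683, 0.2487]
orientation: [[0.369, -0.929, 0.009], [-0.929, -0.369, -0.001], [0.005, -0.008, -1.0]]
ft_force: [0.4, -0.5, -0.2]
gripper_width: 0.601
grasp_force: 0.0
```

Request:
step_arm --pt "0.08 -0.2025 0 0 0 0" --pt "0.08 -0.2025 0 0 0 0" --pt "0.08 -0.2025 0 0 0 0" --pt "0.08 -0.2025 0 0 0 0" --pt "0.08 -0.2025 0 0 0 0" --pt "0.08 -0.2025 0 0 0 0" --pt "0.08 -0.2025 0 0 0 0" --pt "0.08 -0.2025 0 0 0 0" --pt "0 0 0 0 0 0" --pt "0 0 0 0 0 0" --claw -1 --force 10

```text
clock: 11.03
ee_pos: [0.5213, -0.3304, 0.2418]
orientation: [[0.367, -0.93, -0.001], [-0.93, -0.367, 0.001], [-0.001, 0.001, -1.0]]
ft_force: [0.3, -0.2, -1.1]
gripper_width: 0.009
grasp_force: 0.0
```

Request:
step_arm --pt "0 0 -0.15 0 0 0" --pt "0 0 -0.15 0 0 0" --pt "0 0 -0.1 0 0 0" --pt "0 0 0 0 0 0" --pt "0 0 0 0 0 0"

```text
clock: 11.45
ee_pos: [0.5213, -0.3292, 0.2027]
orientation: [[0.369, -0.929, -0.001], [-0.929, -0.369, 0.0], [-0.0, 0.001, -1.0]]
ft_force: [-0.2, 0.5, 0.6]
gripper_width: 0.008
grasp_force: 0.0
```

```bash
python3 - <<'E'
from h import *
s=optics.snapshot("scene");t=optics.snapshot("top")
cv2.imwrite("pics/cap.png",np.hstack([crop(t,242,203,50,75),crop(s,168,165,50,75)]))
print(arm.state()["ee_pos"])
E
```

```text
[ 0.52203533 -0.32965097  0.20373414]
```

View pics/cap.png

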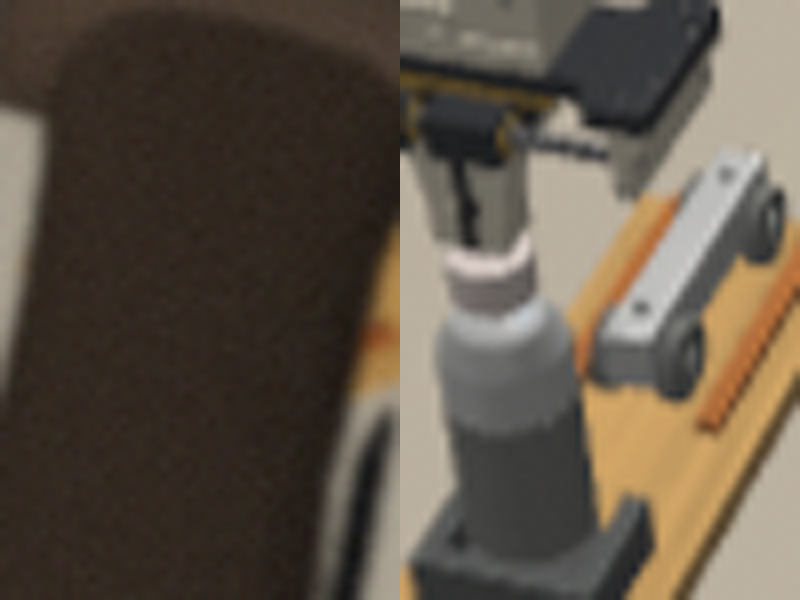

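The trolley stands on its wheels between the rails (scene half, bar from (610,340) to (750,160)), and the shut fingertips are over the cap at (485,250).

Request:
step_arm --pt "0 0 -0.03 0 0 0" --pt "0 0 -0.03 0 0 0" --pt "0 0 -0.03 0 0 0" --pt "0 0 0 0 0 0" --pt "0 0 0 0 0 0"

```text
clock: 11.97
ee_pos: [0.5221, -0.3298, 0.1941]
orientation: [[0.369, -0.93, 0.001], [-0.93, -0.369, -0.0], [0.001, -0.001, -1.0]]
ft_force: [1.3, 1.8, 3.2]
gripper_width: -0.0
grasp_force: 1.8
```

Request:
step_arm --pt "0 0 -0.02 0 0 0" --pt "0 0 -0.01 0 0 0" --pt "0 0 0 0 0 0" --pt "0 0 0 0 0 0"

```text
clock: 12.3
ee_pos: [0.5221, -0.3299, 0.1911]
orientation: [[0.368, -0.93, 0.001], [-0.93, -0.368, -0.0], [0.001, -0.001, -1.0]]
ft_force: [1.5, 0.6, 4.8]
gripper_width: 0.003
grasp_force: 2.7
```

Request:
step_arm --pt "0 0 -0.01 0 0 0" --pt "0 0 0 0 0 0" --pt "0 0 0 0 0 0"

```text
clock: 12.55
ee_pos: [0.5221, -0.3298, 0.1903]
orientation: [[0.369, -0.93, 0.001], [-0.93, -0.369, -0.001], [0.001, -0.001, -1.0]]
ft_force: [1.5, 1.8, 5.6]
gripper_width: 0.004
grasp_force: 3.2
```

Request:
step_arm --pt "0 0 -0.008 0 0 0" --pt "0 0 0 0 0 0" --pt "0 0 0 0 0 0"

```text
clock: 12.8
ee_pos: [0.5222, -0.3298, 0.1902]
orientation: [[0.369, -0.93, 0.002], [-0.93, -0.369, -0.001], [0.001, -0.001, -1.0]]
ft_force: [-0.3, 3.9, 10.7]
gripper_width: 0.004
grasp_force: 5.3
```

Request:
step_arm --pt "0 0 -0.006 0 0 0" --pt "0 0 0 0 0 0" --pt "0 0 0 0 0 0"

```text
clock: 13.05
ee_pos: [0.5222, -0.3299, 0.1902]
orientation: [[0.369, -0.929, 0.002], [-0.929, -0.369, -0.001], [0.002, -0.001, -1.0]]
ft_force: [-0.8, 4.0, 13.3]
gripper_width: 0.004
grasp_force: 6.8
```

The cap is on its stop: z holds at 0.190 while the force climbs to 13 N. Lifting off.

Request:
step_arm --pt "0 0 0.05 0 0 0" --pt "0 0 0.1 0 0 0" --pt "0 0 0.2 0 0 0" --pt "0 0 0.3 0 0 0" --pt "0 0 0.3 0 0 0" --pt "0.2 -0.2 0.2 0 0 0" --pt "0.2 -0.2 0 0 0 0" --pt "0.2 -0.2 0 0 0 0" --pt "0 0 0 0 0 0" --pt "0 0 0 0 0 0"

```text
clock: 13.88
ee_pos: [0.5812, -0.3902, 0.3009]
orientation: [[0.367, -0.93, -0.004], [-0.93, -0.367, 0.002], [-0.003, 0.003, -1.0]]
ft_force: [-1.2, -0.2, -0.0]
gripper_width: 0.009
grasp_force: 0.0
```

```bash
python3 - <<'E'
from h import *
s=optics.snapshot("scene");t=optics.snapshot("top")
cv2.imwrite("pics/end.png",np.hstack([crop(t,242,203,50,75),crop(s,168,165,50,75)]))
print(arm.state()["ee_pos"],arm.state()["ft_force"])
E
```

```text
[ 0.58077767 -0.38945599  0.30242019] [-0.25759147  0.76953685  1.4791391 ]
```

View pics/end.png

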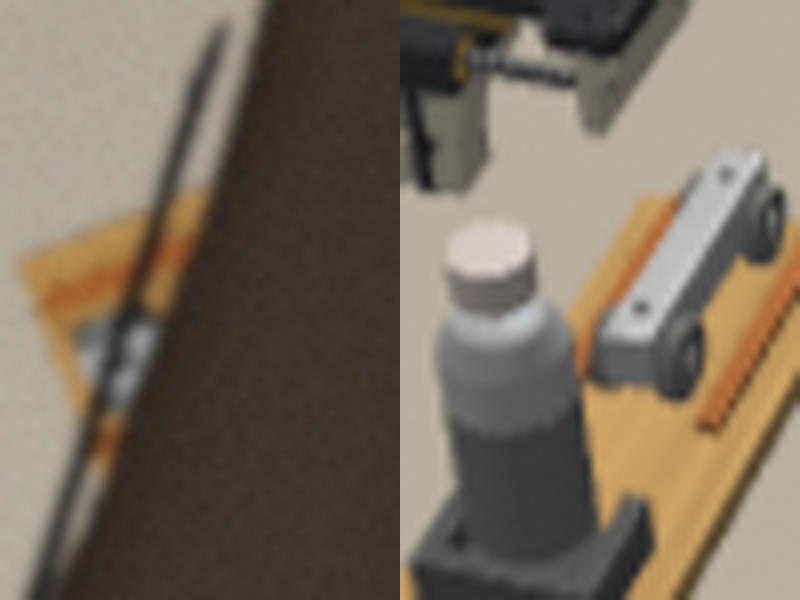

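The cap is back up at crop (490,248), its position at the start. The trolley is unmoved between the rails and the arm is clear.

```bash
python3 -c "
from cell import arm
print(arm.close_job())"
```

```text
the job is handed in; nothing more can be done
None
```

The long trolley stands on its wheels between the rails, about midway along; I then pressed the cap fully down, it sprang back up, and I handed the job in at about 14 s of the 59 s allowed.

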